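Lift the colour stencil off its register pins

ROBOT

A 6-joint arm with a two-finger parallel gripper is mounted at the origin on the work surface. World frame = base frame: x ahead of the robot, y to its left, z up, the work surface at z = 0. Lengths are in m, angles in rad, forces in N, time in s.
With the tool pointing down it reaches from about 0.35 to 0.975 m from the base axis. Payload 4.9 kg.
Tool frame: the origin (TCP) lies between the finger pads; the fingertips stand 25 mm ahead of it and the grasp point (between the pads) lies 6 mm ahead of it; z points along the fingers, y is the line along which they close (so a half turn about z gives the same grasp; the last joint's range is limited). The gripper opens to 85 mm and grips with 20 to 120 N. Pads are 22 mm wide; open, the fingers measure 114 mm over their backs; the gripper's body (76 mm by 85 mm) begins 54 mm behind the grasp point. The pads swing forward as they close: fully open they stand 13 mm farther back than shut.
Start: joints at [-1.362, 0.053, 1.613, -0, 1.476, -0.119], TCP at [0.201, -0.592, 0.256] pointing down, gripper open.
Joint ranges: [-3.01, 3.01], [-1.01, 2.22], [0.06, 2.58], [-1.02, 4.17], [0.09, 2.62], [-3.14, 3.14]. Speed limits (rad/s): [2.57, 2.57, 3.14, 3.14, 3.14, 3.14].

INTERFACE

Orientations are given as a unit quaternion [w, x, y, z].
In Python, from plant import manip gives the robot as it stands.
- The arm moves only by the shell command python3 -m inch 'ROWS'. ROWS is JSON, a list of rows, each a list of 3 entries, a list of its own where there are three numbers: the shift along the tool's x, y, z in m, then the turn, a rotation vector about the tool's x, y, z in rad, then the opening, from 0 (shut) to 1 (fully open). A call has 1 to 8 rows; each row shifts and turns the commanded pose from where the row before left it, along the tool's axes as they then stand; what a row does not reach is not made up. A row lasts 1/10 s, in which the tool goes at most 50 mm and 8.59 degrees, less where a joint would pass 70% of its speed; a pose out of reach is approached as far as the arm can. A call with a gripper value outside its range is refused whole. The fingers move at their own pace and stop on an object; the grip force is fixed at half the most. Time passes only in rows, so rows that do not move let the fingers close. It gives the time, the measured TCP pose, the force, the opening and the grip force at its end, in the units of the state.
- manip.state(): the state, without advancing time (a new reading comes with each control period).
- manip.grab_frame(name): name is "scene" or "top" or "wrist"; returns (picture, depth): 384x512x3 uint8, red, green, blue; 384x512 float32, m along the optical axis (not along the pixel's ray), 0 where there is no reading.
- manip.camera_params(name): a dict with "camera_matrix" (3x3 intrinsics, pixels), "rvec" (rotation vector, rad) and "tvec" (3), from world to camera coordinates, as OpenCV has them. Camera axes: x right, y down, z forward; pixel columns grow to the right and rows downward; lengths in m; the calibration is good to about 2 mm. A picture is of the moment at which its call begins: read the wrist's pose just before it. camera_params takes no time and is no camera call; for the wrist camera it gives the pose at the moment of the call.
- manip.job_done(): hands the job in; it is judged then, once.
Trained networks look in the newest picture that a camera, given by its name, has taken for a name from the list of things; names that differ only in an ending like _2 or _b are one class to them, and where a whole thing is asked for, a point or a joint stands for the part that bears it (a point fixed in the world has none). Each returns a list of dicts, best first, with "score" (0 to 1); they miss things now and then, are a little off and sometimes report something else, mostly with a low value. They report only what shows in the picture. A call takes as long as a camera call. They do not tell look-alikes from the thing itself.
- manip.look_for(camera, label): "point" ([x, y, z] in m, in world coordinates, good to about 4 mm: the middle of the surface that is visible of it).
The state is a dict: "time": time; "joint_pos": joint angles; "joint_vel": joint speeds; "joint_efforts": joint torques, N m; "tool_pos": TCP position; "tool_rot": TCP orientation; "contact_force": force on the tool from outside, world axes, zero at the start; "ft_torque": the same for the moment, N m; "gripper_width": opening from 0.0 (shut) to 1.0 (fully open); "grasp_force": force on a finger pad.
Only numpy, scipy, OpenCV 4.12 (cv2) and the standard library are available. Lean on these libraries where they do the work, as an engineer would, in place of code of your own. Each camera call takes 0.05 s, during which the arm holds its last target. There are 200 camera calls.

TASK

Swing the steel clip off the edge of the colour stencil, then lift the stencil by its red handle straight off the two pins of the sloped board, keeping it square to the board so that it never cocks. Lay it down gently, handle up, flat and about central on the floor of the white tray; leave the clip swung clear, and leave the cubes, the cup and the bottle where they are.

Things in the scene. Friction and masses are not known exactly. Their poses are not given: they have to be found in the camera images.
- seat (a point): Middle of the stencil's seat on a fixed wooden deck (190 x 220 mm) sloped 25 degrees, its low side away from the robot; 3 mm over the deck surface. z square to the deck, along the pins; x down the slope; y across it, to the left when looking down it. Two steel pins, 10 mm thick, 24 mm high over the deck, at (x, y) = (48, -62) and (-48, 62) mm from here. It may stand left or right on the table.
- plate_mid (a point): Middle (half-way through) of the stencil: a loose aluminium plate 130 (x) x 160 (y) x 6 mm, 0.2 to 0.42 kg, with four windows and two 11 mm holes over the pins. It starts seated, its axes parallel to the seat's. Its centre of mass lies close under the handle.
- plate_grip (a point): Grasp point on the stencil's red handle, 29 mm above plate_mid along the plate's z; plate's axes. The handle is an upright rib in the middle of the plate: 42 mm long (x), 14 mm thick (y), reaching 42 mm above the plate's upper face; this point is 26 mm above that face. Pinch it across y.
- clip (a joint): Angle of the steel clip, rad: at 0 (start -0.35 to 0.35) it points along the seat's +y over the stencil's edge and bars it from rising; it grows anticlockwise seen from above the deck, the tip swinging up the slope (to the seat's -x). Past 1.2 it is clear; stop at 1.75. Friction (1 N at the knob) keeps it where left. Bar 12 mm wide, 8 to 12 mm above the deck, reaching 46 mm from the pivot.
- clip_pivot (a point): On the clip's pivot axis (the axis is the seat's z), 10 mm above the deck surface, at (x, y) = (-5, -104) mm from the seat; axes as the seat's.
- clip_tab (a point): Centre of the clip's upright black knob: round post 12 mm thick, standing square to the deck 40 mm from the pivot axis near the clip's tip, from 12 to 44 mm above the deck surface; the point is 28 mm above it. Turns with the clip.
- tray_in (a point): Middle of the inner floor of the fixed white tray that receives the stencil. Inside 166 (x) x 196 (y) mm, walls 6 mm thick, rim 16 mm above the table. z up; x and y as its sides.
- yellow_cube_c (a point): Centre of a loose yellow 50 mm cube beside the pin board. Leave alone.
- white_cube_c (a point): Centre of a loose white 40 mm cube before the tray. Leave alone.
- cup_c (a point): Centre of a loose white plastic cup, 68 mm wide, 85 mm high. Leave alone.
- bottle_c (a point): Centre of a loose white bottle, 52 mm wide, 140 mm high. Leave alone.
- plate: The whole stencil (see plate_mid); its origin is the middle of the plate's underside, axes as plate_mid's.
Mind the look-alikes: they are no part of the job. What is meant by the plate is not orange or pink, and is the larger of those in its own colour.

How it is judged:
By the outcome, as a careful person would: the job done as asked, in the order asked, and still so for the second after the job is handed in, with the robot touching nothing.
It also fails if it takes over 56 s, if anything falls off the work surface, if the arm or the gripper's body presses on something with over 40 N, if the wrist force passes 120 N, or if a joint passes its speed limit or range.

## Working session

There is one attempt and no reset: what is moved stays moved. The work goes in short steps, Python scripts to look and compute and a shell command to move; the robot and the scene stay as the last step left them, time stands still between calls to the robot, and variables do not carry over. Pictures are saved under pics/ and viewed, at most 14 in all, crops included, and the job is handed in when it is done.

```bash
ls; mkdir -p pics
cat > h.py <<'E'
import numpy as np, cv2
from plant import manip
from scipy.spatial.transform import Rotation as R
def grab(n,f=None):
    p=manip.camera_params(n); im,d=manip.grab_frame(n)
    if f: cv2.imwrite('pics/'+f,im[:,:,::-1])
    return im,d,p
def cloud(d,p):
    K=np.array(p['camera_matrix']);Rm=cv2.Rodrigues(np.array(p['rvec'],float))[0];t=np.array(p['tvec'],float).ravel()
    v,u=np.mgrid[:d.shape[0],:d.shape[1]]
    c=np.stack([(u-K[0,2])/K[0,0]*d,(v-K[1,2])/K[1,1]*d,d],-1)
    return (c-t)@Rm
def proj(P,p):
    return cv2.projectPoints(np.array(P,float).reshape(-1,3),np.array(p['rvec'],float),np.array(p['tvec'],float),np.array(p['camera_matrix'],float),None)[0][:,0]
E
python3 - <<'E'
from h import *
a,d,p=grab('top','top0.png'); b,d2,p2=grab('scene','scene0.png')
cv2.imwrite('pics/both0.png',cv2.resize(np.vstack([a,b])[:,:,::-1],None,fx=.78,fy=.78))
for n in ['plate_mid','plate_grip','clip_tab','clip_pivot','tray_in','yellow_cube_c','white_cube_c','cup_c','bottle_c','plate','seat']:
  for c in ['top','scene']:
    try: print(n,c,[(np.round(r['point'],3).tolist(),round(r['score'],2)) for r in manip.look_for(c,n)][:4])
    except Exception as e: print(n,c,e)
print(manip.state())
E
```

```text
pics
plate_mid top [([0.273, 0.374, 0.039], 0.78), ([0.292, -0.274, 0.048], 0.77), ([0.319, 0.18, 0.034], 0.71), ([0.557, 0.201, 0.088], 0.56)]
plate_mid scene [([0.294, -0.268, 0.048], 0.97), ([0.573, 0.193, 0.082], 0.93), ([0.28, 0.379, 0.036], 0.93), ([0.318, 0.18, 0.031], 0.81)]
plate_grip top [([0.293, -0.265, 0.048], 0.85), ([0.272, 0.38, 0.035], 0.81), ([0.56, 0.196, 0.09], 0.7), ([0.321, 0.182, 0.034], 0.67)]
plate_grip scene [([0.298, -0.266, 0.046], 0.93), ([0.279, 0.372, 0.04], 0.82), ([0.318, 0.181, 0.035], 0.7), ([0.573, 0.192, 0.08], 0.55)]
clip_tab top []
clip_tab scene [([0.542, 0.128, 0.091], 0.49)]
clip_pivot top [([0.54, 0.161, 0.088], 0.76), ([0.556, 0.201, 0.09], 0.35)]
clip_pivot scene [([0.562, 0.148, 0.07], 0.89)]
tray_in top [([0.575, -0.209, 0.007], 0.98)]
tray_in scene [([0.578, -0.213, 0.004], 0.66)]
yellow_cube_c top [([0.547, 0.336, 0.049], 0.48)]
yellow_cube_c scene [([0.564, 0.346, 0.048], 0.6)]
white_cube_c top [([0.4, -0.006, 0.098], 0.56), ([0.432, -0.193, 0.041], 0.51)]
white_cube_c scene [([0.448, -0.196, 0.036], 0.52)]
cup_c top [([0.769, 0.016, 
[... 591 characters left out ...]
nt_pos': array([-1.36198737e+00,  5.27014675e-02,  1.61292643e+00,  1.97817511e-05,
        1.47599132e+00, -1.19008147e-01]), 'joint_vel': array([ 0.0001485 , -0.00127816,  0.00086236, -0.00097825,  0.00173084,
       -0.00021972]), 'joint_efforts': array([ 6.65849548e-04, -3.93678546e+01, -3.70460701e+01,  2.93227288e-05,
        3.82727030e-04,  8.43136036e-06]), 'tool_pos': array([ 0.20123054, -0.59169094,  0.25628685]), 'tool_rot': array([-1.37120834e-05,  9.86597193e-01,  1.63174687e-01,  9.24028846e-06]), 'contact_force': array([-1.03543866, -0.61579401,  0.25737974]), 'ft_torque': array([-0.01136936,  0.01811658,  0.00675617]), 'grasp_force': 0.0, 'gripper_width': 1.0007144323328043}
```

View pics/both0.png

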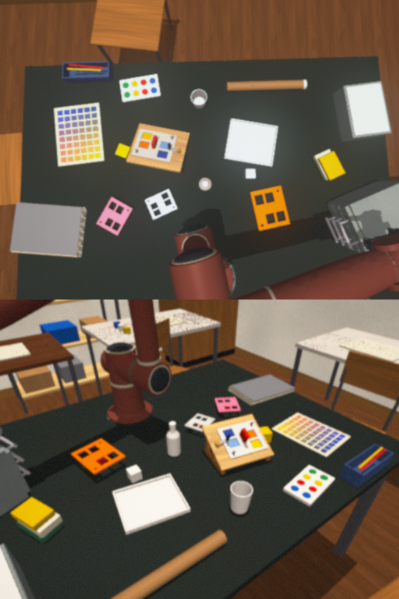

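The top view (upper half) shows the sloped board with the stencil near full-resolution pixel (203,188), the tray at (322,182), the bottle at (263,236) and the yellow cube at (156,193). The orange, pink and small white plates are look-alikes. Next I'll zoom in on the board and fit its planes.

Run:
```python
from h import *
a,d,p=grab('top'); b,d2,p2=grab('scene')
ca=cv2.resize(a[150:230,150:260],None,fx=7,fy=7,interpolation=cv2.INTER_CUBIC)
v0,u0=140,250
cb=cv2.resize(b[v0:v0+80,u0:u0+110],None,fx=7,fy=7,interpolation=cv2.INTER_CUBIC)
cv2.imwrite('pics/z.png',cv2.resize(np.vstack([ca,cb])[:,:,::-1],None,fx=.53,fy=.53))
for n,dd,pp in (('top',d,p),('scene',d2,p2)):
    C=cloud(dd,pp)
    m=(dd>0)&(abs(C[...,0]-.55)<.13)&(abs(C[...,1]-.17)<.13)&(C[...,2]>.03)&(C[...,2]<.2)
    P=C[m]; best=None; rng=np.random.default_rng(0)
    for _ in range(800):
        q=P[rng.choice(len(P),3,False)]; nn=np.cross(q[1]-q[0],q[2]-q[0]); 
        if np.linalg.norm(nn)<1e-5: continue
        nn/=np.linalg.norm(nn); nn*=np.sign(nn[2]); 
        if nn[2]<.85: continue
        i=abs((P-q[0])@nn)<.003
        if best is None or i.sum()>best.sum(): best=i
    Q=P[best]; c=Q.mean(0); nn=np.linalg.svd(Q-c,full_matrices=False)[2][2]; nn*=np.sign(nn[2])
    h=(P-c)@nn
    print(n,len(P),best.sum(),c.round(4),nn.round(4),'tilt',np.degrees(np.arccos(nn[2])).round(2),'az',np.degrees(np.arctan2(nn[1],nn[0])).round(2))
    print(np.histogram(h,np.arange(-.02,.06,.004)))
    az=np.arctan2(nn[1],nn[0]);ex=np.cross([-np.sin(az),np.cos(az),0],nn)
    up=P[(h>.018)&(h<.05)]; print('high pts',up.round(3)[:40].tolist())
# tray
C=cloud(d,p); m=(abs(C[...,0]-.57)<.13)&(abs(C[...,1]+.21)<.13)&(C[...,2]<.03)&(C[...,2]>-.02)&(a.min(2)>150)
m=m.astype(np.uint8); n,l,s,_=cv2.connectedComponentsWithStats(m); k=1+s[1:,4].argmax(); P=C[l==k]
print('tray',cv2.minAreaRect(P[:,:2].astype(np.float32)*1000),np.median(P[:,2]))
```

```text
top 3533 1862 [0.5482 0.1738 0.0803] [ 0.4091 -0.108   0.9061] tilt 25.03 az -14.78
(array([   0,   15,   43,  359, 1234, 1110,  521,   77,   42,   12,   20,
          9,    7,    9,    8,   19,   43,    5,    0]), array([-0.02 , -0.016, -0.012, -0.008, -0.004,  0.   ,  0.004,  0.008,
        0.012,  0.016,  0.02 ,  0.024,  0.028,  0.032,  0.036,  0.04 ,
        0.044,  0.048,  0.052,  0.056]))
high pts [[0.596, 0.198, 0.113], [0.596, 0.195, 0.115], [0.596, 0.192, 0.11], [0.596, 0.189, 0.113], [0.596, 0.186, 0.111], [0.599, 0.129, 0.08], [0.599, 0.126, 0.08], [0.593, 0.198, 0.116], [0.593, 0.195, 0.114], [0.593, 0.192, 0.112], [0.593, 0.189, 0.114], [0.593, 0.186, 0.11], [0.597, 0.13, 0.076], [0.596, 0.126, 0.078], [0.597, 0.123, 0.076], [0.59, 0.199, 0.111], [0.589, 0.195, 0.116], [0.59, 0.192, 0.112], [0.589, 0.189, 0.114], [0.59, 0.186, 0.111], [0.593, 0.129, 0.079], [0.593, 0.126, 0.078], [0.586, 0.201, 0.115], [0.586, 0.198, 0.116], [0.586, 0.195, 0.114], [0.586, 0.192, 0.114], [0.586, 0.188, 0.117], [0.587, 0.187, 0.106], [0.583, 0.201, 0.119], [0.582, 0.197, 0.122], [0.583, 0.
[... 960 characters left out ...]
28], [0.568, 0.206, 0.128], [0.555, 0.199, 0.12], [0.561, 0.197, 0.125], [0.566, 0.196, 0.128], [0.568, 0.198, 0.128], [0.566, 0.204, 0.124], [0.57, 0.205, 0.126], [0.57, 0.208, 0.125], [0.557, 0.198, 0.119], [0.562, 0.196, 0.122], [0.568, 0.195, 0.126], [0.569, 0.197, 0.125], [0.57, 0.201, 0.124], [0.573, 0.206, 0.124], [0.551, 0.2, 0.111], [0.558, 0.197, 0.116], [0.563, 0.196, 0.119], [0.566, 0.197, 0.12], [0.572, 0.195, 0.124], [0.572, 0.199, 0.123], [0.574, 0.201, 0.123], [0.576, 0.203, 0.123], [0.554, 0.197, 0.11], [0.559, 0.196, 0.113], [0.563, 0.197, 0.115]]
tray ((570.1177978515625, -208.97640991210938), (210.60760498046875, 179.5162811279297), 78.59281921386719) 0.007351281177194025
```

View pics/z.png

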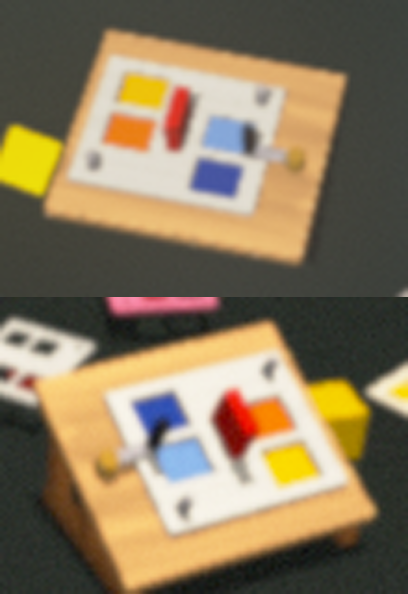

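The image shows the clip on the right side (low y), with the black knob slightly downslope and the red handle in the middle of the stencil. Plane fits give a 25° tilt and an azimuth of about -14.4°, which matches the task data. I'll refine the seat pose and plan the first approach.

```bash
cat >> h.py <<'E'
def seatR(az,tilt=np.radians(25)):
    return (R.from_euler('z',az)*R.from_euler('y',tilt)).as_matrix()  # z tips toward +x
def toolR(Rs,th):  # tool x = Rs@rot(th)@ey ; z=-ez
    tx=Rs@[-np.sin(th),np.cos(th),0]; tz=-Rs[:,2]; return np.stack([tx,np.cross(tz,tx),tz],1)
def cur():
    s=manip.state(); q=s['tool_rot']; return np.array(s['tool_pos']),R.from_quat(np.r_[q[1:],q[0]]).as_matrix(),s
def go(Pt,Rt):
    p,Rc,s=cur()
    rv=R.from_matrix(Rc.T@Rt).as_rotvec()
    print('t',s['time'],'shift in cur axes',(Rc.T@(Pt-p)).round(4),'in target axes',(Rt.T@(Pt-p)).round(4),'turn',rv.round(4),np.degrees(np.linalg.norm(rv)).round(1))
E
python3 - <<'E'
from h import *
Rs=seatR(np.radians(-14.4))
print(Rs.round(3))
Hs=[]
for n in('top','scene'):
    a,d,p=grab(n); C=cloud(d,p); L=C@Rs
    hsv=cv2.cvtColor(a,cv2.COLOR_RGB2HSV)
    red=((hsv[...,0]<6)|(hsv[...,0]>174))&(hsv[...,1]>170)&(hsv[...,2]>60)&(abs(C[...,0]-.56)<.1)&(abs(C[...,1]-.19)<.08)
    Q=L[red]; print(n,'red',len(Q),'min',np.percentile(Q,3,0).round(4),'max',np.percentile(Q,97,0).round(4))
    w=(hsv[...,1]<50)&(hsv[...,2]>130)&(abs(C[...,0]-.56)<.13)&(abs(C[...,1]-.18)<.13)&(C[...,2]>.03)
    k,l,s,_=cv2.connectedComponentsWithStats(w.astype(np.uint8)); i=1+s[1:,4].argmax(); Q=L[l==i]
    print(' plate rect',cv2.minAreaRect((Q[:,:2]*1000).astype(np.float32)),'z',np.median(Q[:,2]))
    wo=(hsv[...,0]>8)&(hsv[...,0]<22)&(hsv[...,1]>70)&(hsv[...,1]<175)&(hsv[...,2]>100)&(abs(C[...,0]-.56)<.15)&(abs(C[...,1]-.18)<.15)&(C[...,2]>.03)&(abs(L[...,2]-np.median(Q[:,2])+.009)<.008)
    k,l,s,_=cv2.connectedComponentsWithStats(wo.astype(np.uint8)); i=1+s[1:,4].argmax(); Q=L[l==i]
    print(' deck rect',cv2.minAreaRect((Q[:,:2]*1000).astype(np.float32)),'z',np.median(Q[:,2]))
    bl=(hsv[...,2]<60)&(abs(L[...,2]-np.median(L[red][:,2]))<.03)&(abs(C[...,0]-.56)<.1)&(abs(C[...,1]-.15)<.06)
    Q=L[bl]; print(' black',len(Q),np.percentile(Q,5,0).round(3) if len(Q) else '',np.percentile(Q,95,0).round(3) if len(Q) else '')
E
```

```text
[[ 0.878  0.249  0.409]
 [-0.225  0.969 -0.105]
 [-0.423  0.     0.906]]
top red 43 min [0.3924 0.3264 0.3   ] max [0.4246 0.3371 0.3273]
 plate rect ((413.7375793457031, 328.6180725097656), (131.50172424316406, 170.1409149169922), 1.6937843561172485) z 0.2829064180751953
 deck rect ((414.2106018066406, 315.0430908203125), (194.10081481933594, 220.90896606445312), 1.6066906452178955) z 0.2771109856997658
 black 0  
scene red 103 min [0.3994 0.3291 0.2943] max [0.4338 0.3385 0.3268]
 plate rect ((413.2253112792969, 331.48651123046875), (130.29151916503906, 171.11709594726562), 1.810572862625122) z 0.2833378445474375
 deck rect ((413.2215576171875, 318.29119873046875), (191.6614532470703, 222.84202575683594), 1.9093303680419922) z 0.27760143075567867
 black 10 [0.409 0.268 0.302] [0.412 0.271 0.323]
```

```bash
cat >> h.py <<'E'
AZ=np.radians(-12.8); RS=seatR(AZ); S=seatR(np.radians(-14.4))@np.array([.4135,.334,.2775])
E
python3 - <<'E'
from h import *
print(S)
Rt=toolR(RS,0.); go(S+RS@np.array([-5,-60,150])/1e3,Rt)
E
```

```text
[0.55963908 0.20114269 0.07674776]
t 1.4 shift in cur axes [ 0.6133 -0.5533  0.0415] in target axes [ 0.7925  0.2285 -0.0607] turn [ 0.3976 -0.2223 -1.0028] 63.1
```

```bash
python3 -m inch '[[[0.02,-0.018,-0.025],[0,0,0],0.45],[[0.025,-0.023,-0.025],[0,0,0],0.45],[[0.025,-0.023,-0.025],[0,0,0],0.45],[[0.025,-0.023,0],[0,0,0],0.45],[[0.025,-0.023,0],[0,0,0],0.45],[[0.025,-0.023,0],[0,0,0],0.45],[[0.025,-0.023,0],[0,0,0],0.45],[[0.025,-0.023,0],[0,0,0],0.45]]'
python3 -m inch '[[[0.025,-0.023,0],[0,0,0],0.45],[[0.025,-0.023,0],[0,0,0],0.45],[[0.025,-0.023,0],[0,0,0],0.45],[[0.025,-0.023,0],[0,0,0],0.45],[[0.025,-0.023,0],[0,0,0],0.45],[[0.025,-0.023,0],[0,0,0],0.45],[[0.025,-0.023,0],[0,0,0],0.45],[[0.025,-0.023,0],[0,0,0],0.45]]'
python3 -m inch '[[[0.025,-0.023,0],[0,0,0],0.45],[[0.025,-0.023,0],[0,0,0],0.45],[[0.025,-0.023,0],[0,0,0],0.45],[[0.025,-0.023,0],[0,0,0],0.45],[[0.025,-0.023,0],[0,0,0],0.45],[[0.025,-0.023,0],[0,0,0],0.45],[[0.025,-0.023,0],[0,0,0],0.45],[[0.02,-0.02,0],[0,0,0],0.45]]'
python3 -m inch '[[[0,0,0],[0.0497,-0.0278,-0.1254],0.45],[[0,0,0],[0.0497,-0.0278,-0.1254],0.45],[[0,0,0],[0.0497,-0.0278,-0.1254],0.45],[[0,0,0],[0.0497,-0.0278,-0.1254],0.45],[[0,0,0],[0.0497,-0.0278,-0.1254],0.45],[[0,0,0],[0.0497,-0.0278,-0.1254],0.45],[[0,0,0],[0.0497,-0.0278,-0.1254],0.45],[[0,0,0],[0.0497,-0.0278,-0.1254],0.45]]'
python3 - <<'E'
from h import *
Rt=toolR(RS,0.); go(S+RS@np.array([-5,-60,150])/1e3,Rt)
a,d,p=grab('wrist','w1.png'); print(cur()[2]['joint_pos'].round(2))
for n in ['clip_tab','clip_pivot','plate_grip','plate_mid']:
  print(n,[((RS.T@(np.array(r['point'])-S)).round(4).tolist(),round(r['score'],2)) for r in manip.look_for('wrist',n)][:3])
E
```

```text
time: 2.2
tool_pos: [0.3287, -0.3582, 0.3315]
tool_rot: [0.0, 0.987, 0.163, 0.0]
contact_force: [0.5, -0.6, 0.4]
gripper_width: 0.448
grasp_force: 0.0
time: 3.0
tool_pos: [0.4588, -0.1195, 0.3316]
tool_rot: [0.0, 0.987, 0.163, 0.0]
contact_force: [0.9, 0.1, 0.2]
gripper_width: 0.452
grasp_force: 0.0
time: 3.8
tool_pos: [0.5853, 0.1149, 0.3312]
tool_rot: [-0.0, 0.987, 0.164, 0.0]
contact_force: [0.9, 0.6, -0.2]
gripper_width: 0.448
grasp_force: 0.0
time: 4.6
tool_pos: [0.5848, 0.113, 0.3314]
tool_rot: [-0.17, 0.761, 0.611, -0.135]
contact_force: [0.0, 0.1, -0.4]
gripper_width: 0.451
grasp_force: 0.0
t 4.6 shift in cur axes [0.0201 0.0629 0.0993] in target axes [0.0203 0.0626 0.0994] turn [-0.0018  0.0009  0.0051] 0.3
[0.02 0.2  1.38 0.11 2.   0.26]
clip_tab [([-0.0091, -0.0828, 0.0109], 0.74)]
clip_pivot [([0.0004, -0.0191, 0.0027], 0.55), ([-0.0012, -0.083, 0.0107], 0.22)]
plate_grip [([-0.0015, 0.0129, 0.008], 0.84), ([-0.1891, -0.0704, -0.1368], 0.82), ([-0.2729, 0.11, -0.1683], 0.82)]
plate_mid [([-0.2718, 0.105, -0.1683], 0.92), ([0.0016, 0.0085, 0.0097], 0.86), ([-0.1891, -0.0649, -0.1359], 0.56)]
```

View pics/w1.png

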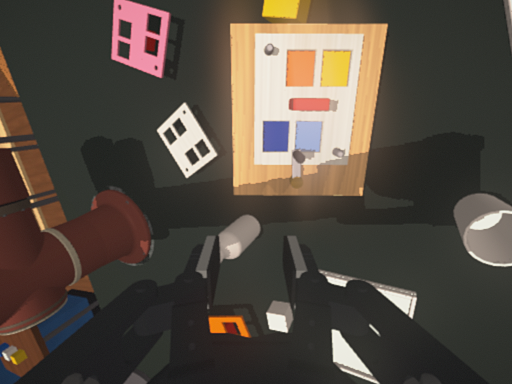

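The wrist view shows the board upright. Pins are at about (271,48) and (339,152), the handle top at (312,104), and the clip knob at (298,156) with its bar running down to the pivot. I'll use these to refine the seat frame.

Run:
```python
from h import *
a,d,p=grab('wrist')
K=np.array(p['camera_matrix']);Rm=cv2.Rodrigues(np.array(p['rvec'],float))[0];o=-Rm.T@np.array(p['tvec'],float).ravel()
def onplane(uv,h):
    r=Rm.T@np.linalg.inv(K)@[*uv,1]; o2=RS.T@(o-S); r2=RS.T@r
    return (o2+r2*(h-o2[2])/r2[2])
hsv=cv2.cvtColor(a,cv2.COLOR_RGB2HSV); L=(cloud(d,p)-S)@RS
roi=np.zeros(d.shape,bool); roi[15:205,220:400]=1
red=roi&((hsv[...,0]<5)|(hsv[...,0]>174))&(hsv[...,1]>150)&(abs(L[...,0])<.04)
Q=L[red&(L[...,2]>.04)]; print('handle top depth pts',len(Q),Q.min(0).round(4),Q.max(0).round(4),np.median(Q,0).round(4))
def rect(m,h,nm):
    m=cv2.morphologyEx(m.astype(np.uint8),cv2.MORPH_CLOSE,np.ones((35,35))) if nm=='plate' else m.astype(np.uint8)
    c=max(cv2.findContours(m,0,2)[0],key=cv2.contourArea)[:,0]
    P=np.array([onplane(q,h)[:2]*1000 for q in cv2.convexHull(c)[:,0]],np.float32); print(nm,cv2.minAreaRect(P))
rect(roi&(hsv[...,1]<60)&(hsv[...,2]>120),.006,'plate')
wood=roi&(hsv[...,1]>50)&(hsv[...,0]<28)&(hsv[...,2]>60)&(L[...,2]>-.03); wood[:22]=0
rect(wood,-.003,'deck')
for h,nm in((.006,'plate z'),):
    Q=L[roi&(hsv[...,1]<60)&(hsv[...,2]>150)]; print(nm,np.median(Q,0).round(4)); 
    A=np.c_[Q[:,:2],np.ones(len(Q))]; g=abs(Q[:,2]-np.median(Q[:,2]))<.006; print(np.linalg.lstsq(A[g],Q[g,2],rcond=None)[0].round(4))
z=cv2.resize(a[135:190,255:360],None,fx=7,fy=7,interpolation=cv2.INTER_CUBIC); 
z2=cv2.resize(a[30:60,255:360],None,fx=7,fy=7,interpolation=cv2.INTER_CUBIC); cv2.imwrite('pics/w2.png',np.vstack([z2,z])[:,:,::-1])
```

```text
handle top depth pts 3 [-0.0207 -0.0025  0.0442] [-0.0198 -0.0013  0.0468] [-0.0199 -0.0024  0.0464]
plate ((0.06647491455078125, -7.579864501953125), (128.63876342773438, 176.8470458984375), 0.10857906937599182)
deck ((-1.402008056640625, -17.318801879882812), (220.8050537109375, 191.9518585205078), 89.89056396484375)
plate z [0.0004 0.0039 0.0037]
[-0.0025  0.0052  0.0034]
```

View pics/w2.png

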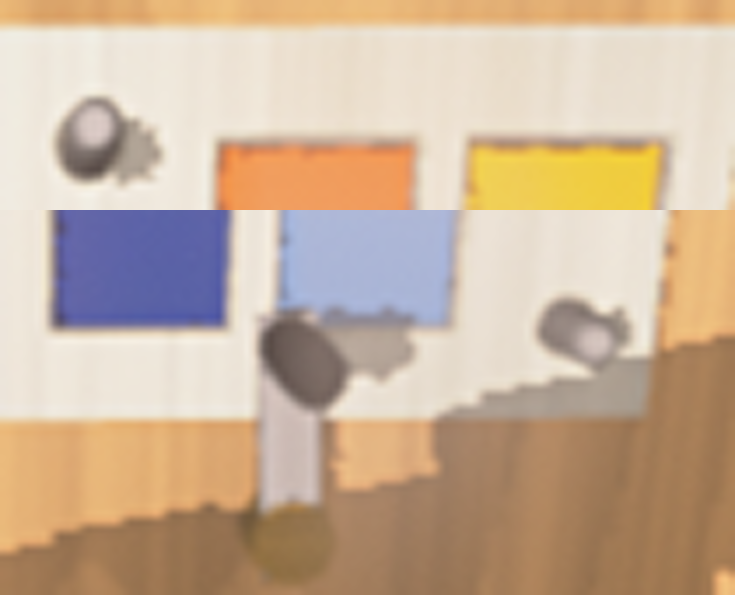

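Run:
```python
from h import *
p=manip.camera_params('wrist')
K=np.array(p['camera_matrix']);Rm=cv2.Rodrigues(np.array(p['rvec'],float))[0];o=-Rm.T@np.array(p['tvec'],float).ravel()
def onplane(uv,h):
    r=Rm.T@np.linalg.inv(K)@[*uv,1]; o2=RS.T@(o-S); r2=RS.T@r
    return ((o2+r2*(h-o2[2])/r2[2])*1000).round(1)
Z=lambda x,y:(255+x/7-.4,(30+y/7 if y<210 else 135+(y-210)/7)-.4)
for dz in(0,-.0023):
    print('pin1 top',onplane(Z(94,126),.021+dz),'pin2 top',onplane(Z(594,342),.021+dz),'knob top',onplane(Z(318,378),.041+dz),'knob base',onplane(Z(283,343),.009+dz),'pivot',onplane(Z(290,540),.009+dz),'bar mid low',onplane(Z(290,490),.009+dz))
```

```text
pin1 top [-48.5  63.7  21. ] pin2 top [ 47.7 -59.9  21. ] knob top [ -7.4 -62.6  41. ] knob base [ -8.6 -62.3   9. ] pivot [  -5.  -102.2    9. ] bar mid low [ -5.6 -91.8   9. ]
pin1 top [-48.3  64.1  18.7] pin2 top [ 48.5 -60.4  18.7] knob top [ -6.9 -63.   38.7] knob base [ -8.2 -62.7   6.7] pivot [  -4.6 -102.9    6.7] bar mid low [ -5.2 -92.4   6.7]
```

The pins land at (±48, ±62) with a +1.7 mm y correction. The knob is at (-7,-64), so the clip angle is about 0.06. Next I'll cage the knob.

```bash
echo "S=S+RS@np.array([0,.0017,-.001])" >> h.py
python3 - <<'E'
from h import *
k=np.array([-5-40*np.sin(.06),-104+40*np.cos(.06),47])/1e3
go(S+RS@k,toolR(RS,0.0))
E
```

```text
t 4.9 shift in cur axes [0.0178 0.0604 0.2036] in target axes [0.0178 0.0607 0.2035] turn [ 0.0012 -0.0002 -0.0014] 0.1
```

```bash
python3 -m inch '[[[0.006,0.02,0.02],[0,0,0],0.45],[[0.006,0.02,0.025],[0,0,0],0.45],[[0.006,0.02,0.025],[0,0,0],0.45],[[0,0,0.025],[0,0,0],0.45],[[0,0,0.025],[0,0,0],0.45],[[0,0,0.02],[0,0,0],0.45],[[0,0,0.01],[0,0,0],0.45],[[0,0,0],[0,0,0],0.45]]'
python3 - <<'E'
from h import *
k=np.array([-5-40*np.sin(.06),-104+40*np.cos(.06),47])/1e3
go(S+RS@k,toolR(RS,0.0))
a,d,p=grab('wrist','w3.png')
E
```

```text
time: 5.7
tool_pos: [0.5787, 0.1329, 0.169]
tool_rot: [-0.17, 0.763, 0.609, -0.136]
contact_force: [1.0, -0.5, 0.0]
gripper_width: 0.449
grasp_force: 0.0
t 5.7 shift in cur axes [0.     0.0012 0.0519] in target axes [-0.      0.0011  0.0519] turn [-0.0019  0.0007 -0.0003] 0.1
```

View pics/w3.png

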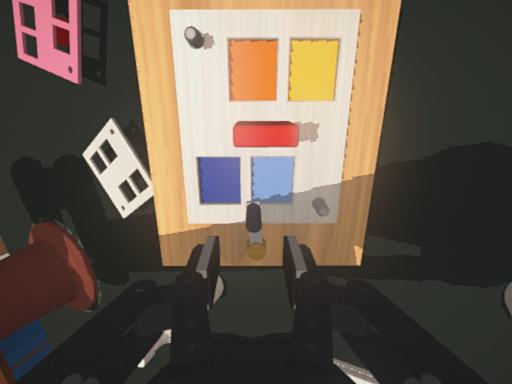

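The knob at (254,215) is centred between the open fingers, which sit at columns 212 and 292. I'll descend, close the cage and swing.

```bash
python3 -m inch '[[[0,0.001,0.015],[0,0,0],0.45],[[0,0,0.015],[0,0,0],0.45],[[0,0,0.012],[0,0,0],0.45],[[0,0,0.01],[0,0,0],0.45],[[0,0,0],[0,0,0],0.25],[[0,0,0],[0,0,0],0.25],[[0,0,0],[0,0,0],0.25]]'
python3 -m inch '[[[-0.0002,-0.004,0],[0,0,-0.1],0.25],[[-0.0002,-0.004,0],[0,0,-0.1],0.25],[[-0.0002,-0.004,0],[0,0,-0.1],0.25],[[-0.0002,-0.004,0],[0,0,-0.1],0.25],[[-0.0002,-0.004,0],[0,0,-0.1],0.25]]'
python3 - <<'E'
from h import *
p,Rc,s=cur(); print((RS.T@(p-S)).round(4), np.sqrt(sum((RS.T@(p-S)-[-.005,-.104,0])[:2]**2)))
E
```

```text
time: 6.45
tool_pos: [0.5599, 0.1375, 0.1231]
tool_rot: [-0.169, 0.763, 0.609, -0.135]
contact_force: [-0.4, -0.4, 0.1]
gripper_width: 0.253
grasp_force: 0.0
time: 6.95
tool_pos: [0.5421, 0.1364, 0.1314]
tool_rot: [-0.196, 0.587, 0.78, -0.088]
contact_force: [1.7, -0.7, -0.6]
gripper_width: 0.252
grasp_force: 0.6
[-0.0256 -0.0687  0.0494] 0.040819066588347844
```

```bash
python3 -m inch '[[[-0.0002,-0.004,0],[0,0,-0.1],0.25],[[-0.0002,-0.004,0],[0,0,-0.1],0.25],[[-0.0002,-0.004,0],[0,0,-0.1],0.25],[[-0.0002,-0.004,0],[0,0,-0.1],0.25],[[-0.0002,-0.004,0],[0,0,-0.1],0.25],[[-0.0002,-0.004,0],[0,0,-0.1],0.25]]'
python3 -m inch '[[[-0.0002,-0.004,0],[0,0,-0.1],0.25],[[-0.0002,-0.004,0],[0,0,-0.1],0.25],[[-0.0002,-0.004,0],[0,0,-0.1],0.25],[[-0.0002,-0.004,0],[0,0,-0.1],0.25],[[0,0,0],[0,0,0],0.25]]'
python3 - <<'E'
from h import *
p,Rc,s=cur(); l=RS.T@(p-S); print(l.round(4), np.sqrt(sum((l-[-.005,-.104,0])[:2]**2)), np.arctan2(-(l[0]+.005),l[1]+.104))
a,d,p=grab('wrist','w4.png')
E
```

```text
time: 7.55
tool_pos: [0.5239, 0.1233, 0.1385]
tool_rot: [-0.214, 0.33, 0.919, -0.026]
contact_force: [1.0, 0.2, 0.2]
gripper_width: 0.251
grasp_force: 0.5
time: 8.05
tool_pos: [0.5164, 0.1089, 0.1402]
tool_rot: [-0.215, 0.143, 0.966, 0.017]
contact_force: [0.5, -0.0, 0.4]
gripper_width: 0.251
grasp_force: 0.0
[-0.0465 -0.1012  0.0494] 0.04160368862004105 1.5030334177868436
```

View pics/w4.png

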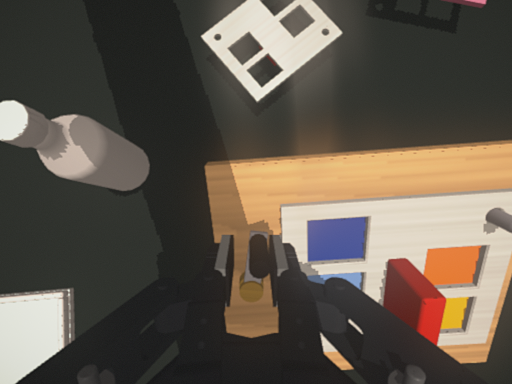

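```bash
python3 -m inch '[[[-0.0002,-0.004,0],[0,0,-0.1],0.25],[[0,0,0],[0,0,0],0.3],[[0,0,-0.01],[0,0,0],0.3],[[0,0,-0.02],[0,0,0],0.3],[[0,0,-0.025],[0,0,0],0.3],[[0,0,-0.015],[0,0,0],0.6],[[0,0,0],[0,0,0],0.6]]'
python3 - <<'E'
from h import *
go(S+RS@[0,0,.11],toolR(RS,np.pi/2))
a,d,p=grab('wrist','w5.png')
E
```

```text
time: 8.8
tool_pos: [0.5458, 0.0987, 0.2058]
tool_rot: [-0.212, 0.095, 0.972, 0.027]
contact_force: [-0.0, 0.1, -0.7]
gripper_width: 0.597
grasp_force: 0.0
t 8.8 shift in cur axes [-0.0491  0.1033  0.0122] in target axes [-0.0462  0.1047  0.0119] turn [0.001  0.0055 0.0287] 1.7
```

```bash
python3 -m inch '[[[0,0,0],[0.001,0.0055,0.0287],0.6],[[-0.0116,0.026,0],[0,0,0],0.6],[[-0.0116,0.026,0],[0,0,0],0.6],[[-0.0115,0.026,0.006],[0,0,0],0.6],[[-0.0115,0.0267,0.006],[0,0,0],0.6],[[0,0,0],[0,0,0],0.6]]'
python3 - <<'E'
from h import *
go(S+RS@[0,0,.11],toolR(RS,np.pi/2))
a,d,p=grab('wrist','w6.png'); L=(cloud(d,p)-S)@RS
hsv=cv2.cvtColor(a,cv2.COLOR_RGB2HSV)
red=((hsv[...,0]<5)|(hsv[...,0]>174))&(hsv[...,1]>150)&(abs(L[...,0])<.05)&(abs(L[...,1])<.03)
Q=L[red&(L[...,2]>.042)]; print(len(Q),np.percentile(Q,[3,97],0).round(4))
Q=L[(hsv[...,1]<60)&(hsv[...,2]>120)&(abs(L[...,2])<.015)&(abs(L[...,0])<.07)&(abs(L[...,1])<.08)]; print('plate z',np.median(Q[:,2]))
c=np.array([[x,y,z] for x in(-.021,.021) for y in(-.007,.007) for z in(.048,)]); print(proj(S+c@RS.T,p).round(0).tolist())
E
```

```text
time: 9.45
tool_pos: [0.6011, 0.1949, 0.1684]
tool_rot: [-0.221, 0.108, 0.969, 0.023]
contact_force: [-0.2, -1.0, -0.4]
gripper_width: 0.603
grasp_force: 0.0
t 9.45 shift in cur axes [-0.0008 -0.0015 -0.0083] in target axes [-0.0009 -0.0014 -0.0083] turn [-0.0036 -0.011   0.0015] 0.7
860 [[-0.02   -0.0056  0.0453]
 [ 0.0184  0.0059  0.0478]]
plate z 0.004686614478817884
[[239.0, 202.0], [259.0, 202.0], [239.0, 255.0], [258.0, 255.0]]
```

View pics/w6.png

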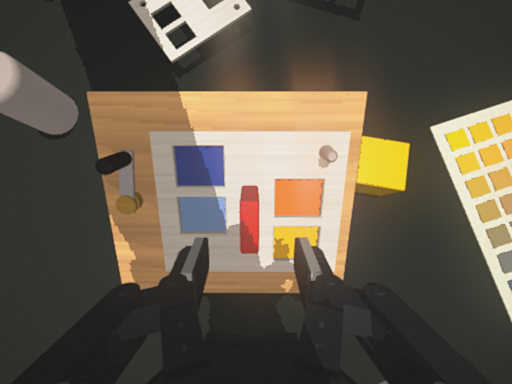

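The clip is swung clear, with the knob at (115,162), and the handle top at (250,225) matches the projected model. I'll correct the tilt and descend along the normal.

```bash
python3 -m inch '[[[-0.0008,-0.0014,0],[-0.0036,-0.011,0.0015],0.6],[[0,0,0.012],[0,0,0],0.6],[[0,0,0.012],[0,0,0],0.6],[[0,0,0.012],[0,0,0],0.6],[[0,0,0.01],[0,0,0],0.6],[[0,0,0.008],[0,0,0],0.6],[[0,0,0],[0,0,0],0.6],[[0,0,0],[0,0,0],0.6]]'
python3 - <<'E'
from h import *
go(S+RS@[0,0,.039],toolR(RS,np.pi/2))
a,d,p=grab('wrist','w7.png')
E
```

```text
time: 10.3
tool_pos: [0.5809, 0.1965, 0.1227]
tool_rot: [-0.212, 0.109, 0.971, 0.025]
contact_force: [0.0, 0.3, -0.5]
gripper_width: 0.602
grasp_force: 0.0
t 10.3 shift in cur axes [0.0003 0.0015 0.0128] in target axes [0.0003 0.0016 0.0128] turn [ 0.0023  0.0054 -0.0006] 0.3
```

View pics/w7.png

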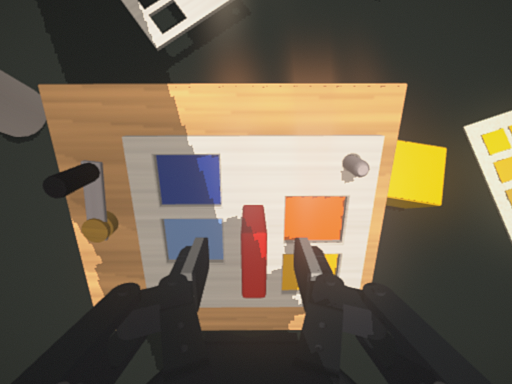

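```bash
python3 -m inch '[[[0.0003,0.0012,0.007],[0.0023,0.0054,-0.0006],0.6],[[0,0,0.006],[0,0,0],0.6],[[0,0,0],[0,0,0],0.4],[[0,0,0],[0,0,0],0.3],[[0,0,0],[0,0,0],0.22],[[0,0,0],[0,0,0],0.2],[[0,0,0],[0,0,0],0.2]]'
python3 - <<'E'
from h import *
go(S+RS@[0,0,.039],toolR(RS,np.pi/2));
E
python3 -m inch '[[[0,0,0],[0,0,0],0.1],[[0,0,0],[0,0,0],0.0],[[0,0,0],[0,0,0],0.0],[[0,0,0],[0,0,0],0.0],[[0,0,0],[0,0,0],0.0]]'
python3 - <<'E'
from h import *
go(S+RS@[0,0,.039],toolR(RS,np.pi/2)); s=manip.state();print(s['contact_force'],s['ft_torque'])
E
```

```text
time: 11.05
tool_pos: [0.5757, 0.1988, 0.1113]
tool_rot: [-0.215, 0.109, 0.97, 0.024]
contact_force: [0.1, -1.2, 0.7]
gripper_width: 0.199
grasp_force: 0.0
t 11.05 shift in cur axes [0.0001 0.0004 0.0002] in target axes [0.0001 0.0004 0.0002] turn [ 0.0002  0.0006 -0.    ] 0.0
time: 11.55
tool_pos: [0.576, 0.1989, 0.1113]
tool_rot: [-0.214, 0.109, 0.97, 0.024]
contact_force: [3.0, 0.9, 0.3]
gripper_width: 0.155
grasp_force: 60.1
t 11.55 shift in cur axes [0.0003 0.0003 0.0003] in target axes [0.0003 0.0003 0.0003] turn [ 0.0005  0.0013 -0.    ] 0.1
[2.96983632 0.90089559 0.30040354] [-0.08475459 -0.5484283  -0.04850922]
```

Gripped at 60 N. I'll lift slowly along the pins and watch the force.

```bash
python3 -m inch '[[[0,0,-0.002],[0,0,0],0],[[0,0,-0.002],[0,0,0],0],[[0,0,-0.002],[0,0,0],0],[[0,0,0],[0,0,0],0]]'
python3 - <<'E'
from h import *
go(S+RS@[0,0,.039],toolR(RS,np.pi/2)); s=manip.state();print(RS.T@s['contact_force'],RS.T@s['ft_torque'])
E
```

```text
time: 11.95
tool_pos: [0.5778, 0.1982, 0.1164]
tool_rot: [-0.215, 0.109, 0.97, 0.024]
contact_force: [0.0, 0.4, -3.0]
gripper_width: 0.154
grasp_force: 59.5
t 11.95 shift in cur axes [-0.0001  0.0006  0.0057] in target axes [-0.0001  0.0006  0.0057] turn [-0.0004 -0.0006 -0.0002] 0.0
[ 1.22193138  0.36082656 -2.72475304] [ 3.26761569e-04 -4.17655536e-01 -1.20244584e-02]
```

```bash
python3 -m inch '[[[0,0,-0.003],[0,0,0],0],[[0,0,-0.003],[0,0,0],0],[[0,0,-0.003],[0,0,0],0],[[0,0,-0.003],[0,0,0],0],[[0,0,-0.003],[0,0,0],0],[[0,0,-0.003],[0,0,0],0],[[0,0,-0.003],[0,0,0],0],[[0,0,-0.003],[0,0,0],0]]'
python3 -m inch '[[[0,0,-0.005],[0,0,0],0],[[0,0,-0.01],[0,0,0],0],[[0,0,-0.015],[0,0,0],0],[[0,0,-0.02],[0,0,0],0],[[0,0,-0.02],[0,0,0],0],[[0,0,-0.015],[0,0,0],0],[[0,0,-0.005],[0,0,0],0],[[0,0,0],[0,0,0],0]]'
python3 - <<'E'
from h import *
a,d,p=grab('top'); b,d2,p2=grab('scene','scene2.png'); w,d3,p3=grab('wrist')
hsv=cv2.cvtColor(a,cv2.COLOR_RGB2HSV); C=cloud(d,p)
roi=(abs(C[...,0]-.57)<.13)&(abs(C[...,1]+.21)<.15)&(C[...,2]<.03)&(C[...,2]>-.02)&(a.min(2)>110)
n,l,s,_=cv2.connectedComponentsWithStats(roi.astype(np.uint8)); k=1+s[1:,4].argmax(); P=C[l==k]
print('tray top',cv2.minAreaRect(P[:,:2].astype(np.float32)*1000),np.median(P[:,2]))
C=cloud(d2,p2)
roi=(abs(C[...,0]-.57)<.13)&(abs(C[...,1]+.21)<.15)&(C[...,2]<.03)&(C[...,2]>-.02)&(b.min(2)>110)
n,l,s,_=cv2.connectedComponentsWithStats(roi.astype(np.uint8)); k=1+s[1:,4].argmax(); P=C[l==k]
print('tray scene',cv2.minAreaRect(P[:,:2].astype(np.float32)*1000),np.median(P[:,2]))
cv2.imwrite('pics/c1.png',cv2.resize(np.hstack([b,w])[:,:,::-1],None,fx=.78,fy=.78))
p,Rc,s=cur(); print(p,s['contact_force'],s['joint_pos'].round(2))
E
```

```text
time: 12.75
tool_pos: [0.588, 0.196, 0.1385]
tool_rot: [-0.215, 0.109, 0.97, 0.024]
contact_force: [-0.2, 0.7, -3.0]
gripper_width: 0.155
grasp_force: 59.5
time: 13.55
tool_pos: [0.6257, 0.1875, 0.221]
tool_rot: [-0.214, 0.109, 0.97, 0.024]
contact_force: [0.2, -0.1, -2.9]
gripper_width: 0.156
grasp_force: 59.6
tray top ((571.4483642578125, -210.70408630371094), (219.70242309570312, 189.00244140625), 78.42021179199219) 0.007161982153057042
tray scene ((562.9705810546875, -200.9424591064453), (216.53004455566406, 200.24005126953125), 78.8672103881836) 0.007733192014309907
[0.62423159 0.18760126 0.21851873] [ 0.42881892 -0.11783308 -3.61657124] [ 0.12  0.37  1.35  0.15  1.83 -1.22]
```

View pics/c1.png

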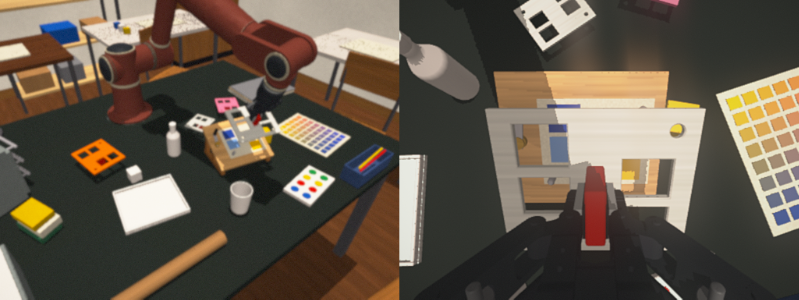

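The stencil is free and held square. It shows in the wrist view at about (600,160), with the pins left behind. Next I'll rise, level it and carry it to the tray at (0.571,-0.210), yaw about -11.5°.

```bash
cat >> h.py <<'E'
def down(az):
    x=np.array([np.cos(az),np.sin(az),0]); z=np.array([0,0,-1.]); return np.stack([x,np.cross(z,x),z],1)
RT=down(np.radians(168.5)); T=np.array([.571,-.210,0])
E
python3 - <<'E'
from h import *
go(T+[0,0,.22],RT)
E
```

```text
t 13.7 shift in cur axes [-0.0322 -0.3995 -0.0164] in target axes [-0.0271 -0.4002 -0.0015] turn [ 0.0042 -0.4384 -0.0224] 25.2
```

```bash
python3 -m inch '[[[0,0,-0.01],[0,0,0],0],[[0,0,-0.01],[0,0,0],0],[[0,0,0],[0.0007,-0.0731,-0.0037],0],[[0,0,0],[0.0007,-0.0731,-0.0037],0],[[0,0,0],[0.0007,-0.0731,-0.0037],0],[[0,0,0],[0.0007,-0.0731,-0.0037],0],[[0,0,0],[0.0007,-0.0731,-0.0037],0],[[0,0,0],[0.0007,-0.0731,-0.0037],0]]'
python3 -m inch '[[[0,-0.01,0],[0,0,0],0],[[-0.002,-0.02,0],[0,0,0],0],[[-0.003,-0.03,0],[0,0,0],0],[[-0.003,-0.03,0],[0,0,0],0],[[-0.003,-0.03,0],[0,0,0],0],[[-0.003,-0.03,0],[0,0,0],0],[[-0.003,-0.03,0],[0,0,0],0],[[-0.003,-0.03,0],[0,0,0],0]]'
python3 -m inch '[[[-0.003,-0.03,0],[0,0,0],0],[[-0.003,-0.03,0],[0,0,0],0],[[-0.003,-0.03,0],[0,0,0],0],[[0,-0.03,0],[0,0,0],0],[[0,-0.03,0],[0,0,0],0],[[0,-0.02,0],[0,0,0],0],[[0,-0.015,0],[0,0,0],0],[[0,0,0],[0,0,0],0]]'
python3 - <<'E'
from h import *
go(T+[0,0,.22],RT); print(cur()[2]['ft_torque'],cur()[2]['joint_pos'].round(2))
a,d,p=grab('top')
z=cv2.resize(a[120:240,250:400],None,fx=5,fy=5,interpolation=cv2.INTER_CUBIC)
# predicted tray outlines
for hx,hy,h in((.083,.098,.016),(.089,.104,.016)):
    c=np.array([[sx*hx,sy*hy,0] for sx,sy in((1,1),(1,-1),(-1,-1),(-1,1))]); az=np.radians(-11.5); Rz=R.from_euler('z',az).as_matrix()
    q=(proj(T+[0,0,h]+c@Rz.T,p)-[250,120]+.5)*5; cv2.polylines(z,[q.astype(np.int32)],True,(255,0,0),1)
cv2.imwrite('pics/t1.png',z[:,:,::-1])
E
```

```text
time: 14.5
tool_pos: [0.6335, 0.1858, 0.2392]
tool_rot: [0.003, 0.1, 0.995, 0.0]
contact_force: [-0.1, -0.3, -3.1]
gripper_width: 0.158
grasp_force: 59.4
time: 15.3
tool_pos: [0.6106, -0.026, 0.2384]
tool_rot: [0.0, 0.101, 0.995, 0.001]
contact_force: [1.1, -0.1, -3.9]
gripper_width: 0.153
grasp_force: 59.4
time: 16.1
tool_pos: [0.5823, -0.2092, 0.238]
tool_rot: [0.001, 0.102, 0.995, 0.0]
contact_force: [0.2, 0.1, -4.5]
gripper_width: 0.155
grasp_force: 59.5
t 16.1 shift in cur axes [ 0.0109 -0.003   0.018 ] in target axes [ 0.0109 -0.003   0.018 ] turn [ 0.0008  0.0016 -0.0032] 0.2
[ 0.03680813 -0.00154298  0.004227  ] [-0.47  0.05  1.65  0.    1.44 -1.83]
```

View pics/t1.png

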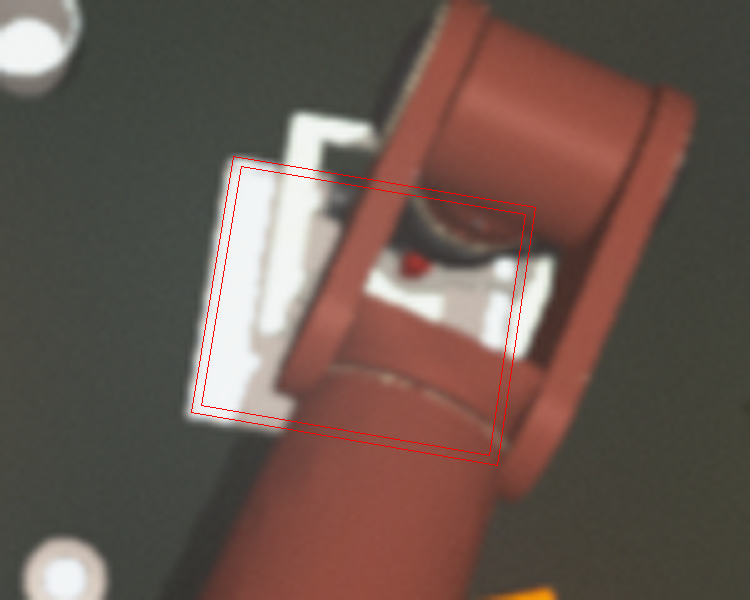

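The predicted tray outline fits to within about 1 px, roughly 3 mm low-left. I'll trim the position and lower.

```bash
python3 -m inch '[[[0.006,-0.002,0.01],[0,0.001,-0.003],0],[[0.006,-0.002,0.02],[0,0,0],0],[[0,0,0.03],[0,0,0],0],[[0,0,0.03],[0,0,0],0],[[0,0,0.03],[0,0,0],0],[[0,0,0.025],[0,0,0],0],[[0,0,0.015],[0,0,0],0],[[0,0,0.01],[0,0,0],0]]'
python3 -m inch '[[[0,0,0.003],[0,0,0],0],[[0,0,0.002],[0,0,0],0],[[0,0,0],[0,0,0],0]]'
python3 - <<'E'
from h import *
go(T+[-.002,.001,.045],RT); w,d,p=grab('wrist','w8.png'); print(cur()[0],cur()[2]['contact_force'])
E
```

```text
time: 16.95
tool_pos: [0.5696, -0.2073, 0.0659]
tool_rot: [-0.0, 0.098, 0.995, 0.001]
contact_force: [0.7, -0.9, -2.7]
gripper_width: 0.151
grasp_force: 59.5
time: 17.25
tool_pos: [0.5713, -0.2089, 0.0639]
tool_rot: [0.002, 0.099, 0.995, -0.0]
contact_force: [0.3, 0.1, -3.3]
gripper_width: 0.157
grasp_force: 59.5
t 17.25 shift in cur axes [ 0.0023 -0.0006  0.0189] in target axes [ 0.0022 -0.0006  0.0189] turn [0.0002 0.0034 0.0028] 0.3
[ 0.57132047 -0.20896877  0.0640309 ] [ 0.16299573 -0.96926258 -2.24079226]
```

View pics/w8.png

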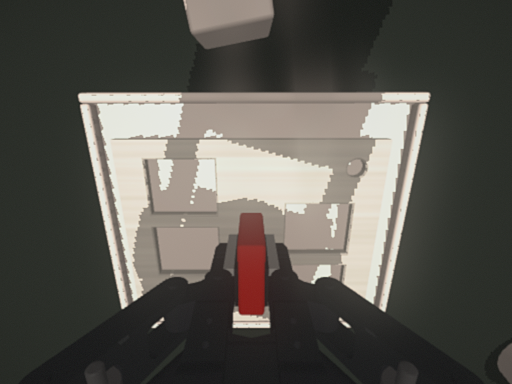

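The plate is parallel to the tray and centred sideways. The robot-side gap looks slightly large, so I'll check it by calculation.

Run:
```python
from h import *
p=manip.camera_params('wrist'); K=np.array(p['camera_matrix']);Rm=cv2.Rodrigues(np.array(p['rvec'],float))[0];o=-Rm.T@np.array(p['tvec'],float).ravel()
tp,Rc,_=cur()
def on(uv,h):
    r=Rm.T@np.linalg.inv(K)@[*uv,1]; P=o+r*(h-o[2])/r[2]; return ((RT.T@(P-tp))[:2]*1000).round(1)
print('rim outer near edge',on((255,93.5),.016),'inner',on((255,103),.016),'left outer/inner',on((81,98),.016),on((94,108),.016),'right',on((429,98),.016),on((417,108),.016))
print('plate near edge',on((250,138),.064-.033),'corners',on((112,138),.031),on((391,138),.031))
```

```text
rim outer near edge [89.5  2.4] inner [84.2  2.5] left outer/inner [ 86.8 -99.5] [ 81.2 -93. ] right [ 87.3 104.4] [81.7 98.6]
plate near edge [65.8 -0.4] corners [ 65.6 -77.5] [66.  78.4]
```

```bash
python3 -m inch '[[[0,0.002,0.003],[0,0.003,0],0],[[0,0,0.004],[0,0,0],0],[[0,0,0.004],[0,0,0],0],[[0,0,0.002],[0,0,0],0],[[0,0,0],[0,0,0],0]]'
python3 -m inch '[[[0,0,0.001],[0,0,0],0],[[0,0,0.001],[0,0,0],0],[[0,0,0],[0,0,0],0]]'
python3 -m inch '[[[0,0,0.001],[0,0,0],0],[[0,0,0.001],[0,0,0],0],[[0,0,0],[0,0,0],0]]'
```

```text
time: 17.8
tool_pos: [0.5704, -0.2064, 0.049]
tool_rot: [-0.001, 0.099, 0.995, 0.001]
contact_force: [0.5, 0.4, -3.1]
gripper_width: 0.156
grasp_force: 59.5
time: 18.1
tool_pos: [0.5708, -0.2066, 0.0476]
tool_rot: [-0.001, 0.099, 0.995, 0.0]
contact_force: [-0.1, -0.2, -3.1]
gripper_width: 0.156
grasp_force: 59.5
time: 18.4
tool_pos: [0.571, -0.2067, 0.046]
tool_rot: [-0.001, 0.099, 0.995, 0.0]
contact_force: [0.6, 0.4, -1.5]
gripper_width: 0.147
grasp_force: 59.8
```

```bash
python3 -m inch '[[[0,0,0.0005],[0,0,0],0],[[0,0,0.0005],[0,0,0],0],[[0,0,0],[0,0,0],0]]'
python3 -m inch '[[[0,0,0.0005],[0,0,0],0],[[0,0,0.0005],[0,0,0],0],[[0,0,0],[0,0,0],0]]'
```

```text
time: 18.7
tool_pos: [0.571, -0.2067, 0.0459]
tool_rot: [-0.001, 0.099, 0.995, 0.0]
contact_force: [-4.1, 1.6, 5.2]
gripper_width: 0.154
grasp_force: 60.9
time: 19.0
tool_pos: [0.571, -0.2067, 0.0458]
tool_rot: [-0.001, 0.099, 0.995, 0.0]
contact_force: [-8.1, 3.3, 11.3]
gripper_width: 0.155
grasp_force: 61.7
```

The stencil is on the floor. I'll relieve the load, open, then withdraw straight up.

```bash
python3 -m inch '[[[0,0,-0.001],[0,0,0],0],[[0,0,0],[0,0,0],0.17],[[0,0,0],[0,0,0],0.2],[[0,0,0],[0,0,0],0.3],[[0,0,0],[0,0,0],0.5],[[0,0,0],[0,0,0],0.5]]'
python3 -m inch '[[[0,0,-0.005],[0,0,0],0.5],[[0,0,-0.01],[0,0,0],0.5],[[0,0,-0.02],[0,0,0],0.5],[[0,0,-0.03],[0,0,0],0.5],[[0,0,-0.04],[0,0,0],0.5],[[0,0,-0.04],[0,0,0],0.5],[[0,0,-0.03],[0,0,0],0.5],[[0,0,0],[0,0,0],0.5]]'
python3 - <<'E'
from h import *
w,d,p=grab('wrist'); b,d2,p2=grab('scene')
cv2.imwrite('pics/f.png',cv2.resize(np.hstack([b,w])[:,:,::-1],None,fx=.78,fy=.78))
C=cloud(d,p); L=(C-T)@RT
hsv=cv2.cvtColor(w,cv2.COLOR_RGB2HSV)
g=(abs(L[...,0])<.06)&(abs(L[...,1])<.075)&(abs(L[...,0])>.03)&(C[...,2]>.003)&(C[...,2]<.025)
Q=C[g]; A=np.c_[Q[:,:2],np.ones(len(Q))]; print('plane',np.linalg.lstsq(A,Q[:,2],rcond=None)[0].round(4),np.median(Q[:,2]))
E
```

```text
time: 19.6
tool_pos: [0.5709, -0.2066, 0.0446]
tool_rot: [-0.001, 0.099, 0.995, 0.0]
contact_force: [-0.9, 0.2, -0.0]
gripper_width: 0.504
grasp_force: 0.0
time: 20.4
tool_pos: [0.574, -0.2081, 0.2278]
tool_rot: [0.005, 0.099, 0.995, -0.002]
contact_force: [0.3, 0.6, 0.5]
gripper_width: 0.5
grasp_force: 0.0
plane [-0.0014  0.0009  0.0111] 0.01127461787279073
```

View pics/f.png

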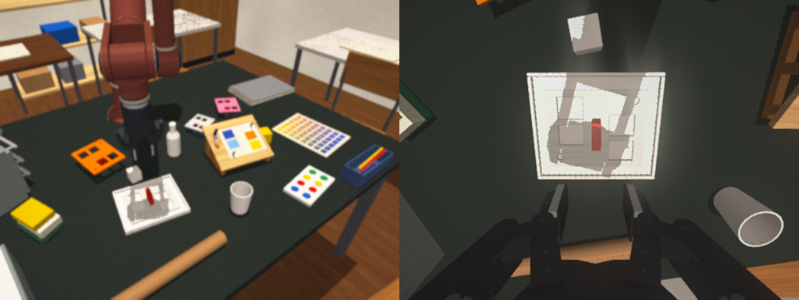

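The stencil lies flat (slope under 0.2°), handle up and central in the tray. The clip is clear and the other objects are where they were, so I'm handing in.

```bash
python3 -c "
from plant import manip
print(manip.job_done())"
```

```text
the job is handed in; nothing more can be done
None
```

I swung the clip clear, lifted the stencil squarely off the pins and laid it flat, handle up and central in the tray; the job was handed in at about 20.5 s, and the cubes, cup and bottle were not touched.

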